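# Refit the centre gear of a jeweller's rolling mill

## Robot

A 6-joint arm with a two-finger parallel gripper is mounted at the origin on the work surface. World frame = base frame: x ahead of the robot, y to its left, z up, the work surface at z = 0. Lengths are in m, angles in rad, forces in N, time in s.
With the tool pointing down it reaches from about 0.275 to 0.725 m from the base axis. Payload 15.9 kg.
Tool frame: the origin (TCP) lies at the very end of the fingers, on their centre line; the grasp point (between the pads) lies 19 mm behind it; x points along the fingers, z is the direction in which the jaws open and shut, and the axes are right-handed (so a half turn about x gives the same grasp; the last joint's range is limited). The gripper opens to 85 mm and grips with 20 to 120 N. Pads are 22 mm wide; open, the fingers measure 114 mm over their backs; the gripper's body (76 mm by 85 mm) begins 54 mm behind the grasp point. The pads swing forward as they close: fully open they stand 13 mm farther back than shut.
Start: joints at [1.315, 0.213, -0.034, 1.323, 0, 1.571], TCP at [0.127, 0.484, 0.231] pointing down, gripper open.
Joint ranges: [-2.98, 2.98], [-0.74, 1.72], [-1.14, 1.35], [-2.1, 2.04], [-1.57, 1.44], [-3.14, 3.14]. Speed limits (rad/s): [1.89, 1.89, 2.39, 2.57, 3.14, 3.14].

## Interface

Orientations are given as [roll, pitch, yaw] about the fixed x, y, z axes, in that order (R = Rz(yaw) Ry(pitch) Rx(roll)).
In Python, from rig import robot gives the robot as it stands.
- The arm moves only by the shell command python3 -m crank 'ROWS'. ROWS is JSON, a list that holds one entry, the list of rows, each a list of 5 numbers: the shift along the tool's x, y, z in mm, then the turn about the tool's x in degrees, then the opening in per cent of the stroke, from 0 (shut) to 100 (fully open). In form: [[[tx, ty, tz, twist, hand], ...]]. A call has exactly 5 rows; each row shifts and turns the pose as measured when the row begins, along the tool's axes as they then stand; what a row does not reach is not made up. A row lasts 1/12 s, in which the tool goes at most 41.7 mm and 7.16 degrees, less where a joint would pass 70% of its speed; a pose out of reach is approached as far as the arm can. A call with a gripper value outside its range is refused whole. The fingers move at their own pace and stop on an object; the grip force is fixed at half the most. Time passes only in rows, so rows that do not move let the fingers close, or fill a call up. It gives the time, the measured TCP pose, the force and the opening at its end, in the units of the state.
- robot.observe(): the state, without advancing time (a new reading comes with each control period).
- robot.get_image(name): name is "scene" or "side" or "wrist"; returns (picture, depth): 420x560x3 uint8, red, green, blue; 420x560 float32, m along the optical axis (not along the pixel's ray), 0 where there is no reading.
- robot.get_calibration(name): a dict with "fx", "fy", "cx", "cy" (pixels), "R" (3x3) and "t" (3): a world point X has camera coordinates R X + t; the wrist camera has in their place "hand_eye" (4x4, takes a point from camera to tool coordinates, whose origin is the TCP and whose axes are the tool frame's). Camera axes: x right, y down, z forward; pixel columns grow to the right and rows downward; lengths in m; the calibration is good to about 2 mm. A picture is of the moment at which its call begins: read the wrist's pose just before it. get_calibration takes no time and is no camera call.
- robot.sign_off(): hands the job in, once; it reports no verdict.
The state is a dict: "clock": time; "joint_pos": joint angles; "joint_vel": joint speeds; "effort": joint torques, N m; "tcp_pos": TCP position; "eef_rot": TCP orientation; "contact_force": force on the tool from outside, world axes, zero at the start; "moment": the same for the moment, N m; "width": finger opening in m.
Only numpy, scipy, OpenCV 4.12 (cv2) and the standard library are available. Lean on these libraries where they do the work, as an engineer would, in place of code of your own. Each camera call takes 0.05 s, during which the arm holds its last target.

## Task

The rolls of the small rolling mill have just been levelled, and its centre gear is still off, standing on the bench. Pick the centre gear up by its bar handle, lower it over the post between the mill's two screw gears, turn it until its teeth mesh with both of them and slide it down fully home on its seat, without turning the screw gears out of their setting or disturbing the other things on the bench. Finish holding: stay on the handle and keep pressing the gear firmly down, with a kilo or so of push, so that its set screw can be tightened; do not let go.

Things in the scene. Friction and masses are not known exactly. Their poses are not given: they have to be found in the camera images.
- centre_gear: loose steel gear, 0.4-0.6 kg, upright on bench. Origin: centre of flat underside; z up its axis. Disc 14 mm thick, 14 teeth, 62 mm over tips, 45 at roots; hub 26 mm dia up to 36 mm; on top a flat-sided bar handle along x, centred: 110 long, 12 wide, 36-50 mm above underside. A tooth is centred on +x, then one every 360/14 deg; tooth ends have 1 mm chamfers. Bore 16 mm dia, open below, 36 mm deep
- mill: small hand rolling mill, green cast frame, fixed to the bench at left or right, somewhat turned. Origin: centre of its base, on the bench. Rolls along its y; frame 176 mm along y plus a squared shaft end reaching y = -108 mm, 125 mm along x, frame top at 170 mm. On top in the middle stands the post, with a screw gear at each side along y
- seat: seat collar at the foot of the mill's post, 28 mm dia. Origin: on the post's axis at the seat's top face, 176 mm above the bench, where the centre gear's underside rests when home; axes as the mill's. The post rises 33 mm from there: 14 mm dia for 25 mm, then tapering to 7 mm at the tip
- screw_left (a joint): turn (rad, anticlockwise from above) of the steel gear on the screw 56 mm from the post along the mill's +y. Teeth and thickness as the centre gear; underside level with the seat, tooth tops 14 mm, screw end 23 mm above it. At 0 (starts within 0.02) a tooth gap faces the post: a centre gear tooth must point along the mill's y. Stiff: turns only above 0.15 N m. Fit: 2 to 4 deg either way
- screw_right (a joint): the same for the gear on the other screw, 56 mm from the post along the mill's -y
- bangle: half of a brass bangle lying on the bench, 63 mm across, 5 mm thick. Origin: about its middle, on the bench
- crank: the mill's crank lying on the bench, steel arm 140 mm long along its y axis with an upright wooden grip 90 mm high at the +y end. Origin: under the middle of the arm
- scriber: scriber lying on the bench, 175 mm long along its x axis, wooden handle 23 mm thick at the -x end. Origin: where the blade leaves the handle, on the bench
Mind the look-alikes: they are no part of the job. What is shaped like the centre_gear but yellow is not meant.

How it is judged:
By the outcome, as a careful person would: the job done as asked, in the order asked, and still so for the second after the job is handed in, while the arm keeps its last pose, push and grip.
It also fails if it takes over 48 s, if anything falls off the work surface, if the arm or the gripper's body presses on something with over 40 N, if the wrist force passes 120 N, or if a joint passes its speed limit or range.

## Working session

There is one attempt and no reset: what is moved stays moved. The work goes in short steps, Python scripts to look and compute and a shell command to move; the robot and the scene stay as the last step left them, time stands still between calls to the robot, and variables do not carry over. Pictures are saved under pics/ and viewed, and the job is handed in when it is done.

```bash
mkdir -p pics; ls
python3 - <<'E'
from rig import robot
import cv2,numpy as np
print(robot.observe())
for n in("scene","side","wrist"):
    c=robot.get_calibration(n);print(n,{k:np.round(v,4).tolist() for k,v in c.items()})
    p,d=robot.get_image(n);np.savez(f"pics/{n}0.npz",p=p,d=d);cv2.imwrite(f"pics/{n}0.png",p[:,:,::-1])
E
```

```text
pics
{'clock': 0.0, 'joint_pos': array([ 1.31501278e+00,  2.13359107e-01, -3.50430612e-02,  1.32352278e+00,
        4.07852437e-06,  1.57084062e+00]), 'joint_vel': array([ 1.07358734e-03,  8.51361497e-04,  2.07093988e-03, -9.73608377e-05,
       -6.99586457e-04, -3.22423883e-05]), 'effort': array([-7.54266250e-03, -6.86159706e+01,  4.87120163e+01,  1.74442440e-02,
       -3.97199974e-04,  2.11623461e-05]), 'tcp_pos': array([0.12641346, 0.48340008, 0.23082106]), 'eef_rot': array([ 3.13802322,  1.5696677 , -1.83019359]), 'contact_force': array([-0.1363337 ,  0.65378637,  0.31666074]), 'moment': array([-0.02550301, -0.09733502,  0.00499515]), 'width': 0.08564238992168956}
scene {'fx': 419.9029, 'fy': 419.9029, 'cx': 281.1185, 'cy': 207.4514, 'R': [[-0.2652, 0.9641, 0.0138], [0.6668, 0.1937, -0.7196], [-0.6964, -0.1817, -0.6943]], 't': [0.1569, -0.3037, 1.5311]}
side {'fx': 380.5429, 'fy': 380.5429, 'cx': 278.0433, 'cy': 209.373, 'R': [[-0.971, -0.2386, -0.0127], [-0.1316, 0.5786, -0.8049], [0.1994, -0.7799, -0.5932]], 't': [0.6096, 0.1893, 0.6585]}
wrist {'fx': 304.0232, 'fy': 304.0232, 'cx': 278.0894, 'cy': 205.02, 'hand_eye': [[-0.0009, -0.2825, 0.9593, -0.1434], [-0.0001, -0.9593, -0.2825, 0.0721], [1.0, -0.0004, 0.0008, 0.0005], [0.0, 0.0, 0.0, 1.0]]}
```

View pics/scene0.png

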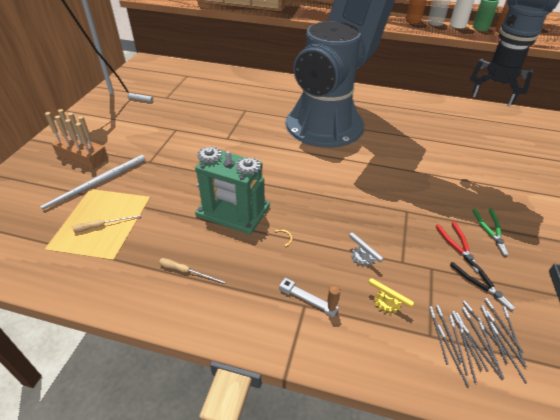

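View pics/side0.png

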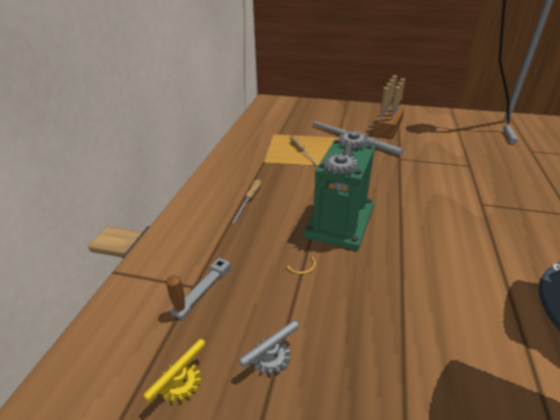

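View pics/wrist0.png

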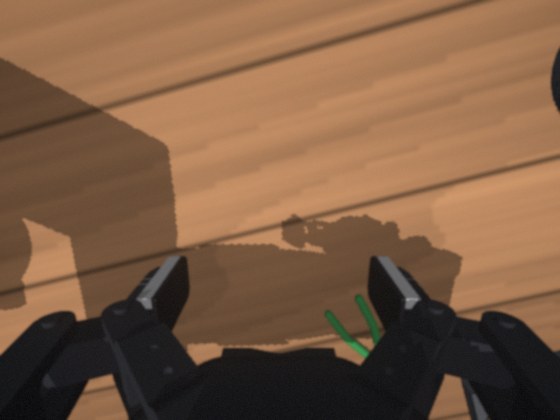

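Scene: steel gear with its bar at about (365,250), yellow look-alike at (388,297), mill at (233,190) with its two screw gears at (210,156) and (248,167). Side: gear (270,345), screw gears (353,140), (340,163).

```bash
cat > h.py <<'E'
import numpy as np,cv2
from rig import robot
from scipy.spatial.transform import Rotation as Ro
def Rt(e): return Ro.from_euler('xyz',e).as_matrix()
def cloud(n,p,d,st=None):
    c=robot.get_calibration(n);v,u=np.mgrid[:420,:560]
    P=np.stack([(u-c['cx'])/c['fx']*d,(v-c['cy'])/c['fy']*d,d],-1)
    if n=='wrist':
        H=c['hand_eye'];T=P@H[:3,:3].T+H[:3,3]
        W=T@Rt(st['eef_rot']).T+st['tcp_pos']
    else: W=(P-c['t'])@c['R']
    W[d==0]=np.nan
    return W
E
cat > a.py <<'E'
from h import *
for n,box in(("scene",(335,225,390,275)),("side",(235,315,305,378))):
    f=np.load(f"pics/{n}0.npz");W=cloud(n,f['p'],f['d']);x0,y0,x1,y1=box
    w=W[y0:y1,x0:x1].reshape(-1,3)
    s=w[(w[:,2]>0.042)&(w[:,2]<.06)];print(n,len(s))
    r=cv2.minAreaRect((s[:,:2]*1000).astype(np.float32));print(r, 'z',np.percentile(s[:,2],[5,50,95]))
    m=s[:,:2].mean(0);e=np.linalg.svd(s[:,:2]-m)[2][0] if len(s)<5000 else 0
    print(m,np.degrees(np.arctan2(e[1],e[0])))
    t=w[(w[:,2]>.008)&(w[:,2]<.03)];print('teeth',t.mean(0),t.min(0),t.max(0))
for n,box in(("scene",(185,135,285,235)),("side",(295,120,385,255))):
    f=np.load(f"pics/{n}0.npz");W=cloud(n,f['p'],f['d']);x0,y0,x1,y1=box
    w=W[y0:y1,x0:x1].reshape(-1,3)
    for a,b in((.155,.174),(.182,.194),(.195,.203),(.204,.215)):
        s=w[(w[:,2]>a)&(w[:,2]<b)];print(n,a,len(s))
        if len(s)>5:print(cv2.minAreaRect((s[:,:2]*1000).astype(np.float32)),s[:,:2].mean(0))
E
python3 a.py
python3 -c "
import cv2
a=cv2.imread('pics/scene0.png');b=cv2.imread('pics/side0.png')
import numpy as np
cv2.imwrite('pics/z.png',np.hstack([cv2.resize(a[130:240,180:280],(400,440),interpolation=2),cv2.resize(b[115:225,300:400],(400,440),interpolation=2)]))"
```

```text
scene 218
((588.1641845703125, 217.18087768554688), (108.0456771850586, 14.412986755371094), 52.87136459350586) z [0.04341646 0.04922967 0.05243975]
[0.59066243 0.21860563] 53.001345929046416
teeth [0.59645492 0.21471795 0.01506844] [0.55973842 0.18695885 0.00806357] [0.62014276 0.24753951 0.02989766]
side 602
((586.0104370117188, 217.8606414794922), (109.93032836914062, 13.045348167419434), 52.374473571777344) z [0.04313213 0.04878017 0.05075713]
[0.58712293 0.22165946] 53.073288302112296
teeth [0.57999601 0.22558379 0.01459995] [0.55521585 0.19185454 0.00807874] [0.61361782 0.24764669 0.02995871]
scene 0.155 934
((520.34033203125, -160.54873657226562), (150.47056579589844, 97.70232391357422), 81.31163024902344) [ 0.54259149 -0.15991531]
scene 0.182 518
((519.5882568359375, -161.39480590820312), (174.25262451171875, 64.63644409179688), 82.07390594482422) [ 0.52596126 -0.15689402]
scene 0.195 100
((521.0426635742188, -160.61453247070312), (133.4504852294922, 23.671295166015625), 82.33382415771484) [ 0.52303239 -0.16093078]
scene 0.204 17
((520.6451416015625, -160.8833465576172), (9.70578384399414, 10.122064590454102), 20.617450714111328) [ 0.5219991  -0.16118561]
side 0.155 1106
((518.9579467773438, -160.3195343017578), (150.35707092285156, 92.3511734008789), 81.78951263427734) [ 0.51512424 -0.13879582]
side 0.182 629
((519.266357421875, -160.23780822753906), (171.55638122558594, 61.34074783325195), 81.59639739990234) [ 0.51908988 -0.14537202]
side 0.195 98
((517.167236328125, -161.71115112304688), (127.14425659179688, 18.00835418701172), 82.1447982788086) [ 0.51908848 -0.15532707]
side 0.204 17
((518.99072265625, -161.52151489257812), (7.267033576965332, 7.823503017425537), 63.335838317871094) [ 0.51907833 -0.16059382]
```

View pics/z.png

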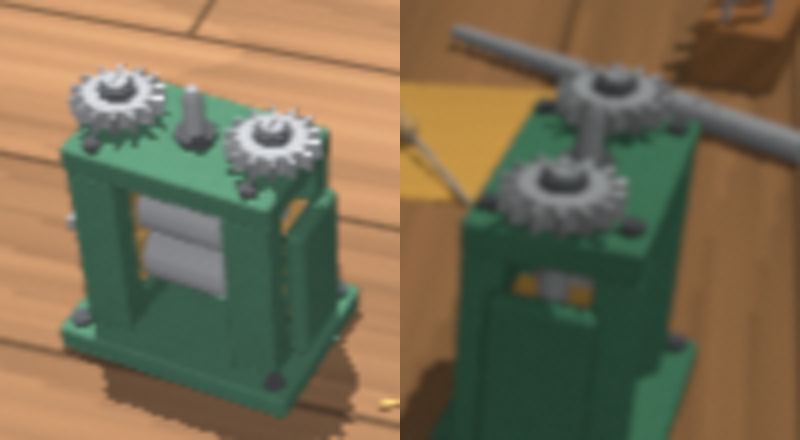

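```bash
cat > b.py <<'E'
from h import *
s=robot.observe();R=Rt(s['eef_rot']);print(np.round(R,3));print('jaw ang',np.degrees(np.arctan2(R[1,2],R[0,2])),'j6',np.degrees(s['joint_pos']))
d=np.array([.587,.2175])
c=np.cos(np.radians(53));e=np.sin(np.radians(53))
A=np.array([[c,e],[-e,c]])
for n in("scene","side"):
    f=np.load(f"pics/{n}0.npz");W=cloud(n,f['p'],f['d'])
    w=W.reshape(-1,3);q=(w[:,:2]-d)@A.T*1000
    m=(np.abs(q)<160).all(1)&(w[:,2]>.015)&(w[:,2]<.15)&~((np.abs(q[:,0])<60)&(np.abs(q[:,1])<35))
    q=q[m];z=w[m,2]*1000
    for i in range(0,len(q),max(1,len(q)//25)):print(n,q[i].round(),z[i].round())
T=np.r_[d,.25]; print('target in tool mm', ((T-s['tcp_pos'])@R*1000).round(1))
E
python3 b.py
```

```text
[[-0.    -0.967  0.253]
 [-0.001  0.253  0.967]
 [-1.    -0.    -0.001]]
jaw ang 75.34730026123312 j6 [ 7.53441926e+01  1.22167288e+01 -1.99895320e+00  7.58312184e+01
 -1.38515254e-03  8.99968923e+01]
scene [152. 159.] 15.0
scene [ 85. -71.] 52.0
scene [ 97. -61.] 53.0
scene [ 89. -71.] 45.0
scene [ 99. -65.] 47.0
scene [110. -63.] 54.0
scene [118. -53.] 50.0
scene [108. -63.] 40.0
scene [120. -61.] 48.0
scene [127. -60.] 50.0
scene [135. -55.] 52.0
scene [139. -54.] 52.0
scene [138. -55.] 48.0
scene [126. -47.] 23.0
scene [124. -65.] 32.0
scene [153. -49.] 52.0
scene [139. -57.] 39.0
scene [115. -68.] 16.0
scene [149. -53.] 44.0
scene [140. -61.] 36.0
scene [136. -64.] 29.0
scene [135. -64.] 24.0
scene [133. -65.] 19.0
scene [141. -60.] 19.0
scene [146. -58.] 15.0
scene [142. -77.] 15.0
side [  67. -160.] 79.0
side [ 88. -67.] 49.0
side [ 77. -62.] 40.0
side [ 93. -60.] 49.0
side [ 88. -59.] 40.0
side [105. -58.] 51.0
side [ 98. -55.] 42.0
side [114. -56.] 49.0
side [111. -52.] 46.0
side [126. -55.] 50.0
side [123. -49.] 49.0
side [118. -51.] 36.0
side [119. -48.] 36.0
side [132. -45.] 48.0
side [104. -46.] 15.0
side [137. -45.] 46.0
side [120. -44.] 26.0
side [143. -44.] 46.0
side [138. -46.] 36.0
side [134. -42.] 34.0
side [130. -40.] 29.0
side [126. -39.] 24.0
side [156. -42.] 49.0
side [140. -45.] 23.0
side [141. -48.] 15.0
side [140. -29.] 16.0
target in tool mm [ -18.9 -512.9 -140.8]
```

```bash
cat > plan.py <<'E'
import sys
from h import *
# plan.py x y z jaw [step mm] [twist step]
x,y,z,j=map(float,sys.argv[1:5]);st=float(sys.argv[5]) if len(sys.argv)>5 else 36;tw=float(sys.argv[6]) if len(sys.argv)>6 else 7
s=robot.observe();p=s['tcp_pos'].copy();R=Rt(s['eef_rot'])
a=np.degrees(np.arctan2(R[1,2],R[0,2]));T=np.array([x,y,z])
print('t',round(s['clock'],2),'tcp',(p*1000).round(1),'jaw',a.round(2),'tilt',(R[:,0]).round(4),'F',s['contact_force'].round(1),'M',s['moment'].round(2),'w',s['width'].round(4),'j',np.degrees(s['joint_pos']).round(1))
da=(j-a+180)%360-180
n=int(max(np.ceil(np.linalg.norm(T-p)*1000/st),np.ceil(abs(da)/tw),1))
for i in range(min(n,20)):
    v=(T-p)@R*1000/(n-i); t=-da/n
    print(i,v.round(1),round(t,2))
    p=p+R@v/1000;R=R@Ro.from_euler('x',t,degrees=True).as_matrix()
E
python3 plan.py .587 .2175 .20 143
```

```text
Traceback (most recent call last):
  File "plan.py", line 7, in <module>
    print('t',round(s['clock'],2),'tcp',(p*1000).round(1),'jaw',a.round(2),'tilt',(R[:,0]).round(4),'F',s['contact_force'].round(1),'M',s['moment'].round(2),'w',s['width'].round(4),'j',np.degrees(s['joint_pos']).round(1))
                                                                                                                                                                 ^^^^^^^^^^^^^^^^
AttributeError: 'float' object has no attribute 'round'
```

```bash
sed -i "s/s\['width'\].round(4)/round(float(s['width']),4)/" plan.py
python3 plan.py .587 .2175 .20 143
```

```text
t 0.15 tcp [126.4 483.5 231. ] jaw 75.35 tilt [-2.e-04 -8.e-04 -1.e+00] F [-1.1  0.6  0.5] M [0.01 0.02 0.01] w 0.0852 j [75.3 12.2 -2.  75.8 -0.  90. ]
0 [  2.1 -34.2  -9.4] -4.51
1 [  2.1 -33.3 -12. ] -4.51
2 [  2.1 -32.3 -14.6] -4.51
3 [  2.1 -31.  -17.1] -4.51
4 [  2.1 -29.6 -19.5] -4.51
5 [  2.1 -28.  -21.8] -4.51
6 [  2.1 -26.2 -23.9] -4.51
7 [  2.1 -24.2 -25.9] -4.51
8 [  2.1 -22.1 -27.7] -4.51
9 [  2.1 -19.9 -29.4] -4.51
10 [  2.1 -17.5 -30.8] -4.51
11 [  2.1 -15.  -32.1] -4.51
12 [  2.1 -12.4 -33.2] -4.51
13 [  2.1  -9.8 -34.1] -4.51
14 [  2.1  -7.1 -34.7] -4.51
```

```bash
python3 -m crank '[[[2,-34,-9,-4.5,100],[2,-33,-12,-4.5,100],[2,-32,-15,-4.5,100],[2,-31,-17,-4.5,100],[2,-30,-20,-4.5,100]]]'; python3 plan.py .587 .2175 .20 143
```

```text
clock: 0.57
tcp_pos: [0.2797, 0.3948, 0.2195]
eef_rot: [1.9, 1.568, -2.652]
contact_force: [0.3, 1.3, 0.5]
width: 0.0853
t 0.57 tcp [279.7 394.8 219.5] jaw 99.14 tilt [-0.0021 -0.0011 -1.    ] F [0.3 1.3 0.5] M [ 0.04  0.01 -0.04] w 0.0853 j [54.6 10.5 -5.7 73.8  0.1 45.5]
0 [  1.9 -27.5 -22.4] -4.39
1 [  1.9 -25.7 -24.4] -4.39
2 [  1.9 -23.8 -26.3] -4.39
3 [  1.9 -21.7 -28.1] -4.39
4 [  1.9 -19.5 -29.6] -4.39
5 [  1.9 -17.2 -31. ] -4.39
6 [  1.9 -14.8 -32.3] -4.39
7 [  1.9 -12.2 -33.3] -4.39
8 [  1.9  -9.7 -34.1] -4.39
9 [  1.9  -7.  -34.8] -4.39
```

Sign confirmed.

```bash
python3 -m crank '[[[2,-27.5,-22.4,-4.4,100],[2,-26,-24.4,-4.4,100],[2,-24,-26.3,-4.4,100],[2,-22,-28,-4.4,100],[2,-19.5,-30,-4.4,100]]]'; python3 -m crank '[[[2,-17,-31,-4.4,100],[2,-15,-32,-4.4,100],[2,-12,-33,-4.4,100],[2,-10,-34,-4.4,100],[2,-7,-35,-4.4,100]]]';python3 plan.py .587 .2175 .20 143
```

```text
clock: 0.98
tcp_pos: [0.4414, 0.3009, 0.2083]
eef_rot: [1.508, 1.568, -2.64]
contact_force: [-0.1, 0.6, 1.2]
width: 0.0854
clock: 1.4
tcp_pos: [0.6041, 0.2105, 0.1963]
eef_rot: [1.038, 1.566, -2.707]
contact_force: [-0.2, 0.7, 0.0]
width: 0.0858
t 1.4 tcp [604.1 210.5 196.3] jaw 145.41 tilt [-0.0042 -0.002  -1.    ] F [-0.2  0.7  0. ] M [ 0.03 -0.02 -0.02] w 0.0858 j [ 19.2  30.1  18.7  78.9  -0.  -36.2]
0 [-3.6  4.  18.1] 2.41
```

Run:
```python
from h import *
st=robot.observe();p,d=robot.get_image('wrist');np.savez('pics/w1.npz',p=p,d=d,**st);cv2.imwrite('pics/w1.png',p[:,:,::-1])
```

```text
(no output)
```

View pics/w1.png

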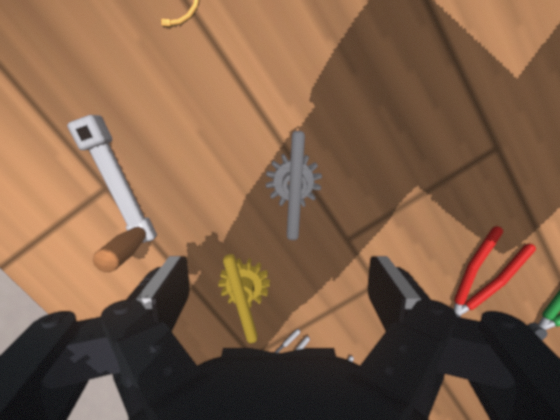

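Wrist: the grey bar runs from (298,131) to (293,238), gear centred about (295,182); yellow one at (242,290), crank at left.

```bash
cat > m.py <<'E'
from h import *
f=np.load('pics/w1.npz');st={k:f[k] for k in('eef_rot','tcp_pos')}
print(st['tcp_pos'])
W=cloud('wrist',f['p'],f['d'],st);w=W[120:248,262:328].reshape(-1,3)
s=w[(w[:,2]>.043)&(w[:,2]<.06)];print(len(s),cv2.minAreaRect((s[:,:2]*1000).astype(np.float32)),s.mean(0))
s=w[(w[:,2]>.008)&(w[:,2]<.02)];print(len(s),cv2.minEnclosingCircle((s[:,:2]*1000).astype(np.float32)))
E
python3 m.py
```

```text
[0.6041272 0.2105041 0.1963286]
1324 ((587.5902709960938, 218.08001708984375), (109.29036712646484, 12.098915100097656), 53.084571838378906) [0.58588188 0.21526406 0.05011918]
1012 ((587.7593994140625, 218.35858154296875), 30.987777709960938)
```

```bash
python3 plan.py .5876 .2181 .12 143.1
```

```text
t 1.45 tcp [608.3 206.9 194.5] jaw 145.66 tilt [-0.0044 -0.0039 -1.    ] F [-0.3 -6.2 -2.2] M [-0.33  0.07 -0.03] w 0.0856 j [ 18.8  30.5  19.1  78.9  -0.1 -36.8]
0 [24.8  0.7  7.8] 0.85
1 [24.8  0.8  7.8] 0.85
2 [24.8  0.9  7.7] 0.85
```

```bash
python3 -m crank '[[[25,0.7,8,0.8,70],[25,0.8,8,0.8,70],[25,0.9,8,0.8,70],[0,0,0,0,70],[0,0,0,0,70]]]';python3 plan.py .5876 .2181 .0390 143.1
```

```text
clock: 1.87
tcp_pos: [0.5898, 0.2148, 0.1145]
eef_rot: [1.328, 1.563, -2.461]
contact_force: [0.3, -0.3, 1.2]
width: 0.0596
t 1.87 tcp [589.8 214.8 114.5] jaw 142.91 tilt [-0.0062 -0.005  -1.    ] F [ 0.3 -0.3  1.2] M [ 0.01 -0.07 -0.02] w 0.0596 j [ 20.1  30.1   6.9  67.2  -0.1 -32.8]
0 [25.2 -0.6  1.2] -0.06
1 [25.2 -0.6  1.2] -0.06
2 [25.2 -0.6  1.2] -0.06
```

```bash
python3 -m crank '[[[20,-0.5,1.2,0,70],[20,-0.5,1.2,0,70],[20,-0.5,1.2,0,70],[6,0,0,0,70],[0,0,0,0,70]]]';python3 plan.py .5876 .2181 .0390 143.1
```

```text
clock: 2.28
tcp_pos: [0.592, 0.2191, 0.0543]
eef_rot: [2.767, 1.568, -1.019]
contact_force: [-0.8, -0.5, 0.5]
width: 0.0601
t 2.28 tcp [592.  219.1  54.3] jaw 143.06 tilt [ 0.0016 -0.0025 -1.    ] F [-0.8 -0.5  0.5] M [-0.02  0.01  0.03] w 0.0601 j [ 20.4  32.3   1.4  59.1  -0.2 -32.7]
0 [15.3  3.4  2.9] -0.04
```

```bash
python3 -m crank '[[[5,1.7,1.5,0,70],[5,1.7,1.5,0,70],[4,0,0,0,70],[0,0,0,0,70],[0,0,0,0,70]]]';python3 plan.py .5876 .2181 .0390 143.1
```

```text
clock: 2.7
tcp_pos: [0.5902, 0.2188, 0.0446]
eef_rot: [-2.562, 1.563, -0.064]
contact_force: [0.7, 0.6, 0.2]
width: 0.0595
t 2.7 tcp [590.2 218.8  44.6] jaw 143.08 tilt [ 7.4e-03 -5.0e-04 -1.0e+00] F [0.7 0.6 0.2] M [ 0.05 -0.    0.02] w 0.0595 j [ 20.4  32.2  -0.2  57.2  -0.2 -32.7]
0 [5.6 2.2 1.7] -0.02
```

```bash
python3 -m crank '[[[3,1.5,1.0,0,70],[3,1.5,1.0,0,70],[0,0,0,0,70],[0,0,0,0,70],[0,0,0,0,70]]]';python3 plan.py .5876 .2181 .0390 143.1
```

```text
clock: 3.12
tcp_pos: [0.5869, 0.2176, 0.039]
eef_rot: [-2.504, 1.562, -0.006]
contact_force: [0.2, -0.8, 0.3]
width: 0.0596
t 3.12 tcp [586.9 217.6  39. ] jaw 143.08 tilt [ 8.5e-03 -1.0e-04 -1.0e+00] F [ 0.2 -0.8  0.3] M [0.03 0.01 0.04] w 0.0596 j [ 20.4  32.   -1.4  56.1  -0.2 -32.7]
0 [-0.  -0.8 -0.2] -0.02
```

```bash
python3 -m crank '[[[0,0,0,0,0],[0,0,0,0,0],[0,0,0,0,0],[0,0,0,0,0],[0,0,0,0,0]]]';python3 plan.py .5876 .2181 .0390 143.1
```

```text
clock: 3.53
tcp_pos: [0.5874, 0.2175, 0.0393]
eef_rot: [-2.527, 1.562, -0.03]
contact_force: [0.9, -2.4, 0.2]
width: 0.0102
t 3.53 tcp [587.4 217.5  39.3] jaw 143.07 tilt [ 9.3e-03 -3.0e-04 -1.0e+00] F [ 0.9 -2.4  0.2] M [-0.25 -0.17 -0.02] w 0.0102 j [ 20.4  32.   -1.4  56.1  -0.2 -32.7]
0 [ 0.3 -0.6  0.2] -0.03
```

```bash
python3 -m crank '[[[0,0,0,0,0],[0,0,0,0,0],[-2,0,0,0,0],[-3,0,0,0,0],[-5,0,0,0,0]]]';python3 plan.py .5876 .2181 .1 143.1
python3 - <<'E'
from h import *
for n in('side','wrist'):
    st=robot.observe();p,d=robot.get_image(n);np.savez(f'pics/{n}2.npz',p=p,d=d,**st);cv2.imwrite(f'pics/{n}2.png',p[:,:,::-1])
E
```

```text
clock: 3.95
tcp_pos: [0.5858, 0.2171, 0.048]
eef_rot: [-2.715, 1.565, -0.218]
contact_force: [-0.3, 0.4, -5.6]
width: 0.0103
t 3.95 tcp [585.8 217.1  48. ] jaw 143.07 tilt [ 0.0056 -0.0012 -1.    ] F [-0.3  0.4 -5.6] M [ 0.02  0.01 -0.04] w 0.0103 j [ 20.4  31.6  -0.7  57.4  -0.2 -32.6]
0 [-26.   -1.   -0.6] -0.01
1 [-26.   -1.   -0.6] -0.01
```

View pics/side2.png

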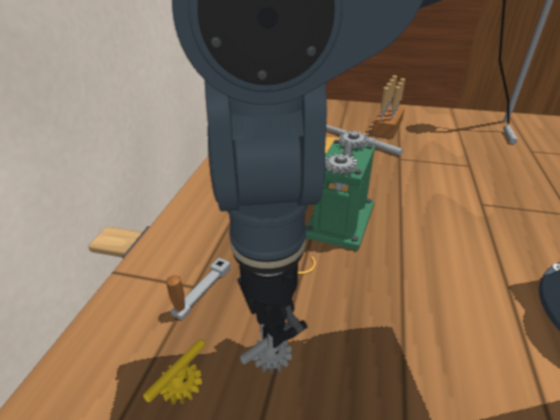

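View pics/wrist2.png

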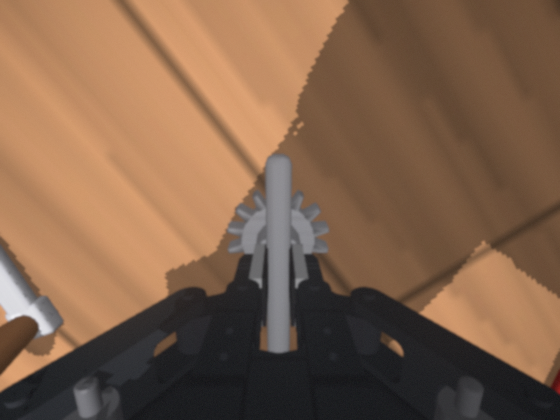

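Gear is in the grip (−5.6 N of weight, bar centred at column 278 between the pads). Lift and carry.

```bash
python3 -m crank '[[[-15,0,0,0,0],[-25,0,0,0,0],[-30,0,0,0,0],[-30,0,0,0,0],[-30,0,0,0,0]]]';python3 plan.py .53 -.08 .31 146.3 25
```

```text
clock: 4.47
tcp_pos: [0.5813, 0.216, 0.1766]
eef_rot: [1.448, 1.564, -2.338]
contact_force: [0.7, 0.4, -3.6]
width: 0.01
t 4.47 tcp [581.3 216.  176.6] jaw 143.08 tilt [-0.0048 -0.005  -1.    ] F [ 0.7  0.4 -3.6] M [-0.   -0.1   0.01] w 0.01 j [ 20.5  27.8  12.2  74.8  -0.2 -32.6]
0 [-9.4 19.2 -9.8] -0.23
1 [-9.4 19.2 -9.7] -0.23
2 [-9.4 19.2 -9.6] -0.23
3 [-9.4 19.3 -9.5] -0.23
4 [-9.4 19.3 -9.5] -0.23
5 [-9.4 19.4 -9.4] -0.23
6 [-9.4 19.4 -9.3] -0.23
7 [-9.4 19.4 -9.2] -0.23
8 [-9.4 19.5 -9.1] -0.23
9 [-9.4 19.5 -9.1] -0.23
10 [-9.4 19.5 -9. ] -0.23
11 [-9.4 19.6 -8.9] -0.23
12 [-9.4 19.6 -8.8] -0.23
13 [-9.4 19.7 -8.8] -0.23
```

```bash
python3 -m crank '[[[-18,19,-10,-0.3,0],[-20,19,-10,-0.3,0],[-20,19,-10,-0.3,0],[-20,19,-9.5,-0.3,0],[-20,19,-9.5,-0.3,0]]]';python3 -m crank '[[[-10,19,-10,-0.2,0],[-5,19,-9.5,-0.2,0],[-3,19,-9.5,-0.2,0],[0,19,-9,-0.2,0],[0,19,-9,-0.2,0]]]';python3 plan.py .53 -.08 .31 146.3 25
```

```text
clock: 4.88
tcp_pos: [0.5643, 0.1114, 0.2824]
eef_rot: [1.694, 1.568, -2.059]
contact_force: [0.7, -0.2, -4.8]
width: 0.0101
clock: 5.3
tcp_pos: [0.5491, 0.0019, 0.3077]
eef_rot: [-2.766, 1.563, -0.217]
contact_force: [0.5, 0.2, -5.0]
width: 0.01
t 5.3 tcp [549.1   1.9 307.7] jaw 146.08 tilt [ 0.0072 -0.0016 -1.    ] F [ 0.5  0.2 -5. ] M [-0.01 -0.03 -0.07] w 0.01 j [  0.2  18.2  16.9  88.3  -0.1 -55.8]
0 [-0.6 19.6 -7.5] -0.06
1 [-0.6 19.7 -7.5] -0.06
2 [-0.6 19.7 -7.4] -0.06
3 [-0.6 19.7 -7.4] -0.06
```

```bash
python3 -m crank '[[[0,18,-7,0,0],[0,18,-7,0,0],[0,12,-5,0,0],[0,0,0,0,0],[0,0,0,0,0]]]';python3 plan.py .52 -.161 .28 146.3 25;python3 - <<'E'
from h import *
for n in('wrist',):
    st=robot.observe();p,d=robot.get_image(n);np.savez(f'pics/{n}3.npz',p=p,d=d,**st);cv2.imwrite(f'pics/{n}3.png',p[:,:,::-1])
E
```

```text
clock: 5.72
tcp_pos: [0.5363, -0.0548, 0.3087]
eef_rot: [-2.829, 1.562, -0.284]
contact_force: [0.6, 1.0, -4.4]
width: 0.0101
t 5.72 tcp [536.3 -54.8 308.7] jaw 145.85 tilt [ 0.0085 -0.0025 -1.    ] F [ 0.6  1.  -4.4] M [ 0.    0.05 -0.02] w 0.0101 j [ -5.8  16.8  15.2  87.9  -0.1 -61.6]
0 [ 5.8 19.4 -9.2] -0.09
1 [ 5.8 19.4 -9.2] -0.09
2 [ 5.8 19.5 -9.1] -0.09
3 [ 5.8 19.5 -9.1] -0.09
4 [ 5.8 19.5 -9.1] -0.09
```

View pics/wrist3.png

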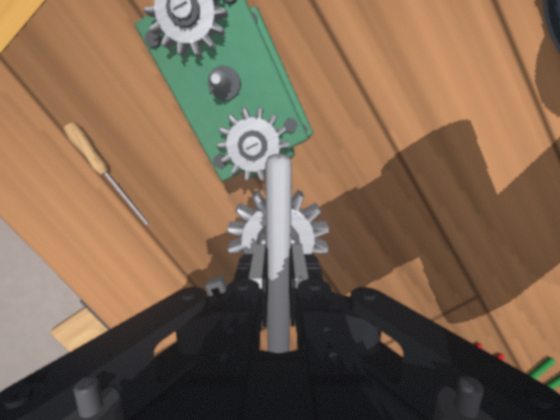

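```bash
cat > m3.py <<'E'
from h import *
import sys
f=np.load(sys.argv[1]);st={k:f[k] for k in('eef_rot','tcp_pos')}
W=cloud('wrist',f['p'],f['d'],st)
w=W.reshape(-1,3)
# handle
hp=W[150:350,262:296].reshape(-1,3);zt=st['tcp_pos'][2]+.011
s=hp[np.abs(hp[:,2]-zt)<.004];m=cv2.minAreaRect((s[:,:2]*1000).astype(np.float32));print('handle',len(s),m,'z',np.median(s[:,2]))
(vx,vy,_,_)=cv2.fitLine((s[:,:2]*1000).astype(np.float32),cv2.DIST_L2,0,.01,.01).ravel();print('handle ang',np.degrees(np.arctan2(vy,vx)))
cs=[]
for c0 in([.528,-.1055],[.512,-.2165],[.52,-.161]):
    c0=np.array(c0)
    r=np.linalg.norm(w[:,:2]-c0,axis=1)
    a=w[(r<.04)&(w[:,2]>.186)&(w[:,2]<.193)]
    b=w[(r<.014)&(w[:,2]>.1955)&(w[:,2]<.2155)]
    for q in(a,b):
        if len(q)>10:
            print(len(q),cv2.minEnclosingCircle((q[:,:2]*1000).astype(np.float32)),np.median(q[:,2]),q[:,:2].mean(0)*1000, 'zmax',q[:,2].max())
E
python3 m3.py pics/wrist3.npz
```

```text
handle 4633 ((534.467041015625, -56.83332061767578), (103.5225830078125, 15.920487403869629), 53.65222930908203) z 0.3201070508024673
handle ang 55.862442
2118 ((528.0826416015625, -105.71283721923828), 30.9873046875) 0.1908958608284287 [ 527.94513031 -108.63005392] zmax 0.19290199070035652
572 ((528.0250854492188, -105.9090347290039), 12.224141120910645) 0.1984032603720292 [ 527.80200425 -106.0536723 ] zmax 0.20237622471117409
2131 ((513.48388671875, -215.51693725585938), 31.005146026611328) 0.19069663922174523 [ 517.78516739 -207.37721528] zmax 0.19299612541012617
619 ((512.6184692382812, -216.2679901123047), 12.134243965148926) 0.19891337641182094 [ 513.85449799 -213.99056601] zmax 0.20239187554494076
969 ((519.9598388671875, -161.0153045654297), 39.984405517578125) 0.19065303481876422 [ 519.13714556 -166.22706199] zmax 0.1928369761259086
298 ((520.2808837890625, -161.24024963378906), 7.0732245445251465) 0.20631595388945448 [ 519.59930644 -160.02040384] zmax 0.21151676796414515
```

```bash
cat > m4.py <<'E'
from h import *
import sys
from scipy.optimize import least_squares
f=np.load(sys.argv[1]);R=Rt(f['eef_rot'])
c=robot.get_calibration('wrist');W=cloud('wrist',f['p'],f['d'],{k:f[k] for k in('eef_rot','tcp_pos')})
T=(W-f['tcp_pos'])@R*1000   # tool coords mm
t=T[140:360,200:356].reshape(-1,3)
h=t[(t[:,0]>-16)&(t[:,0]<-6)&(np.abs(t[:,2])<9)&(t[:,1]>0)]
print('handle x med',np.median(h[:,0]),'front y pct',np.percentile(h[:,1],[97,99,99.7,100]),'z',np.percentile(h[:,2],[1,50,99]))
k=cv2.fitLine(h[:,1:].astype(np.float32),cv2.DIST_L2,0,.01,.01).ravel();print('dir deg',np.degrees(np.arctan2(k[1],k[0])))
g=t[(t[:,0]>20)&(t[:,0]<30)]
print('gear',len(g),np.median(g[:,0]),'plane',np.linalg.lstsq(np.c_[g[:,1:],np.ones(len(g))],g[:,0],rcond=None)[0])
print(cv2.minEnclosingCircle(g[:,1:].astype(np.float32)), 'y max',g[:,1].max(),'z',g[:,2].min(),g[:,2].max())
# tooth tip fit: outermost pts by angle about guess
def prof(cc):
    a=np.arctan2(g[:,2]-cc[1],g[:,1]-cc[0]);r=np.hypot(g[:,2]-cc[1],g[:,1]-cc[0]);return a,r
a,r=prof((0,0));tips=[]
for i in range(-4,5):
    A=np.radians(i*360/14);m=np.abs((a-A+np.pi)%(2*np.pi)-np.pi)<np.radians(6)
    if m.sum()>5: 
        q=g[m][r[m]>r[m].max()-1.5];tips.append(g[m][np.argmax(r[m])][1:]);
        out=g[m&(r>25)]; print(i,r[m].max().round(2),'mean ang off',np.degrees(np.mean((a[m&(r>25)]-A))).round(2) if len(out) else None)
E
python3 m4.py pics/wrist3.npz; python3 m4.py pics/wrist2.npz
```

```text
handle x med -11.507637282386755 front y pct [52.73270662 53.72562934 54.20723068 54.49080469] z [-7.4523389   0.38881233  7.41664968]
dir deg 0.25927064
gear 2499 24.29825562913991 plane [1.64751175e-02 8.55689191e-03 2.44904290e+01]
((-0.29016634821891785, 0.49182358384132385), 31.097646713256836) y max 28.196304138230815 z -30.065229793803223 30.80126786768582
-4 30.67 mean ang off 0.57
-3 30.55 mean ang off 0.9
-2 30.38 mean ang off 0.93
-1 30.58 mean ang off 1.15
1 31.03 mean ang off 0.26
2 30.94 mean ang off -0.39
3 31.1 mean ang off -0.58
4 31.64 mean ang off -0.99
handle x med -11.502410550471348 front y pct [52.74073888 53.79802583 54.33695921 54.41064892] z [-7.21439776  0.38912577  7.45726371]
dir deg 0.23926838
gear 2509 24.334724876691798 plane [1.67089838e-02 6.59779489e-03 2.44924051e+01]
((-0.3748595714569092, 0.4445565342903137), 31.083837509155273) y max 28.193735029292142 z -29.962675685806694 31.01052058509116
-4 30.76 mean ang off 0.64
-3 30.42 mean ang off 0.99
-2 30.4 mean ang off 1.27
-1 30.55 mean ang off 1.2
1 30.78 mean ang off 0.29
2 31.1 mean ang off -0.37
3 31.22 mean ang off -0.52
4 31.59 mean ang off -0.82
```

```bash
cat > m5.py <<'E'
from h import *
import sys
f=np.load(sys.argv[1]);R=Rt(f['eef_rot']);W=cloud('wrist',f['p'],f['d'],{k:f[k] for k in('eef_rot','tcp_pos')})*1000
def pl(q,n):
    for _ in range(4):
        k=np.linalg.lstsq(np.c_[q[:,:2]-q[:,:2].mean(0),np.ones(len(q))],q[:,2],rcond=None)[0];r=q[:,2]-np.c_[q[:,:2]-q[:,:2].mean(0),np.ones(len(q))]@k
        q=q[np.abs(r)<max(2*r.std(),.3)]
    print(n,len(q),k.round(4))
w=W.reshape(-1,3);w=w[~np.isnan(w[:,0])]
pl(w[np.abs(w[:,2])<5],'table')
a=w[(np.linalg.norm(w[:,:2]-[528,-105.8],axis=1)<31)&(np.abs(w[:,2]-190.5)<2.5)];pl(a,'screw1')
a=w[(np.linalg.norm(w[:,:2]-[513,-216],axis=1)<31)&(np.abs(w[:,2]-190.5)<2.5)];pl(a,'screw2')
a=w[(np.abs(w[:,2]-170)<2.5)&(w[:,1]<-60)];pl(a,'frame')
t=W[140:360,200:356].reshape(-1,3);T=(t-f['tcp_pos']*1000)@R
pl(t[(T[:,0]>20)&(T[:,0]<30)],'held')
pl(t[(T[:,0]>-14)&(T[:,0]<-9)&(np.abs(T[:,2])<5)&(T[:,1]>5)],'handle')
print(R[:,0])
E
python3 m5.py pics/wrist3.npz
```

```text
table 124314 [5.0000e-04 8.0000e-04 1.1261e+00]
screw1 1865 [2.400000e-03 1.700000e-03 1.908953e+02]
screw2 1761 [-5.600000e-03 -6.800000e-03  1.908013e+02]
frame 9693 [7.000000e-04 3.000000e-04 1.708893e+02]
held 2016 [ 1.650000e-02 -5.100000e-03  2.844659e+02]
handle 1918 [-2.650000e-02  2.180000e-02  3.202753e+02]
[ 0.00847803 -0.00247308 -0.999961  ]
```

```bash
python3 -m crank '[[[3,19.5,-9.2,-0.1,0],[3,19.5,-9.2,-0.1,0],[3,19.5,-9,-0.1,0],[3,19,-9,-0.1,0],[3,15,-7,-0.1,0]]]';python3 -m crank '[[[0,0,0,0,0],[0,0,0,0,0],[0,0,0,0,0],[0,0,0,0,0],[0,0,0,0,0]]]';python3 plan.py .5203 -.1617 .27 146.33 25
```

```text
clock: 6.18
tcp_pos: [0.5227, -0.1521, 0.2936]
eef_rot: [-2.631, 1.561, -0.067]
contact_force: [1.4, 0.9, -4.5]
width: 0.01
clock: 6.6
tcp_pos: [0.5233, -0.1508, 0.2929]
eef_rot: [-2.569, 1.562, -0.004]
contact_force: [-0.5, 0.2, -4.0]
width: 0.01
t 6.6 tcp [ 523.3 -150.8  292.9] jaw 146.99 tilt [ 0.0089 -0.     -1.    ] F [-0.5  0.2 -4. ] M [0.   0.06 0.04] w 0.01 j [-16.2  17.3  13.5  85.8   0.1 -73.1]
0 [11.4  5.4 -1.6] 0.33
1 [11.4  5.4 -1.7] 0.33
```

```bash
python3 -m crank '[[[4,5,-1.6,0.3,0],[4,5,-1.6,0.3,0],[2,0.5,0,0,0],[0,0,0,0,0],[0,0,0,0,0]]]';python3 plan.py .5203 -.1617 .27 146.33 25;python3 - <<'E'
from h import *
for n in('wrist','side','scene'):
    st=robot.observe();p,d=robot.get_image(n);np.savez(f'pics/{n}4.npz',p=p,d=d,**st);cv2.imwrite(f'pics/{n}4.png',p[:,:,::-1])
E
python3 m4.py pics/wrist4.npz;python3 m5.py pics/wrist4.npz
```

```text
clock: 7.02
tcp_pos: [0.5204, -0.1608, 0.2817]
eef_rot: [-2.542, 1.562, 0.014]
contact_force: [0.8, 0.0, -3.4]
width: 0.0098
t 7.02 tcp [ 520.4 -160.8  281.7] jaw 146.45 tilt [ 9.1e-03  1.0e-04 -1.0e+00] F [ 0.8  0.  -3.4] M [-0.02  0.06 -0.06] w 0.0098 j [-17.3  17.1  11.8  84.1   0.2 -73.7]
0 [11.7  0.9 -0.3] 0.12
handle x med -11.491420820990477 front y pct [52.77403152 53.78563465 54.26800696 54.43370529] z [-7.34765548  0.3844721   7.37602328]
dir deg 0.26137534
gear 2496 24.262188313671224 plane [1.67533794e-02 6.01967618e-03 2.44548259e+01]
((-0.30468252301216125, 0.4693836271762848), 31.057390213012695) y max 28.255404602129943 z -30.055213757978464 30.9105770714743
-4 30.69 mean ang off 0.48
-3 30.36 mean ang off 1.02
-2 30.44 mean ang off 1.01
-1 30.39 mean ang off 1.04
1 30.99 mean ang off 0.27
2 31.03 mean ang off -0.3
3 31.21 mean ang off -0.59
4 31.59 mean ang off -0.82
table 133224 [6.0000e-04 4.0000e-04 1.1371e+00]
screw1 407 [ 4.590000e-02 -1.560000e-02  1.909083e+02]
screw2 2337 [4.000000e-04 1.500000e-03 1.909363e+02]
frame 5529 [5.000000e-04 8.000000e-04 1.709234e+02]
held 1986 [ 1.560000e-02 -3.200000e-03  2.575396e+02]
handle 1896 [-4.080000e-02  3.300000e-02  2.932745e+02]
[ 9.10469498e-03  1.28326554e-04 -9.99958543e-01]
```

View pics/wrist4.png

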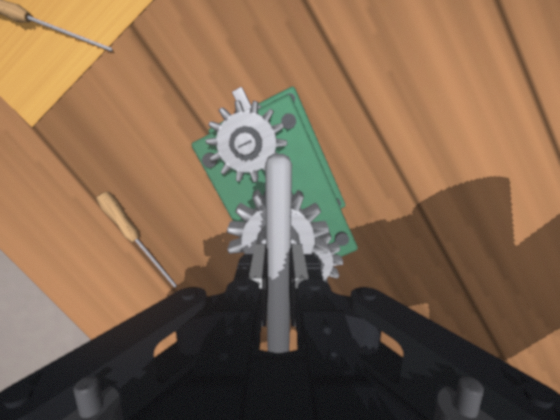

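View pics/side4.png

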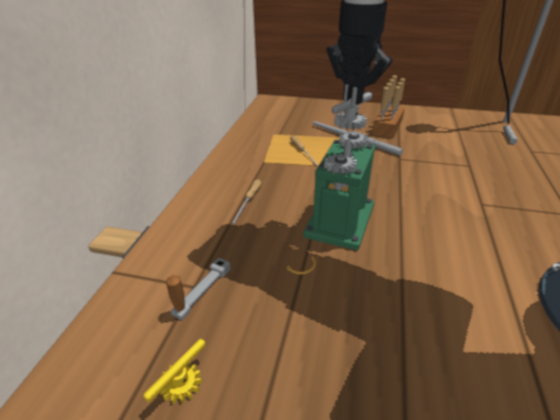

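Wrist: gear hangs over the post, far screw gear full in view at (245,143), near one peeking at (320,262). Side: gear at (345,115) above the post.

```bash
python3 m3.py pics/wrist4.npz
cat > ph.py <<'E'
from h import *
import sys
# tooth phase of screw gear nearest the given centre, from wrist image npz
f=np.load(sys.argv[1]);W=cloud('wrist',f['p'],f['d'],{k:f[k] for k in('eef_rot','tcp_pos')})*1000
c=np.array([float(sys.argv[2]),float(sys.argv[3])]);ref=float(sys.argv[4])
w=W.reshape(-1,3);q=w[:,:2]-c;r=np.hypot(*q.T);m=(r>24.5)&(r<31)&(w[:,2]>186)&(w[:,2]<193)
a=np.arctan2(q[m,1],q[m,0]);z=np.exp(14j*a).mean();ph=np.degrees(np.angle(z))/14
print('tooth phase',ph,'|z|',abs(z),'rel to gap at ref', ((ph-ref)/(360/14)%1-.5)*360/14)
E
python3 ph.py pics/wrist3.npz 528.05 -105.8 -97.95
python3 ph.py pics/wrist4.npz 512.6 -216.6 82.05
```

```text
handle 4620 ((518.3986206054688, -162.6627655029297), (103.28578186035156, 16.04973030090332), 55.99482727050781) z 0.29316504870520843
handle ang 56.45874
530 ((514.060546875, -99.488525390625), 22.97641944885254) 0.1907838021911854 [510.37180719 -97.50296243] zmax 0.19274303001835577
23 ((518.7660522460938, -105.15576171875), 7.865915775299072) 0.1962248433626473 [ 517.46437779 -104.55987809] zmax 0.1967245191822869
2748 ((512.6141357421875, -216.7327423095703), 30.9650936126709) 0.19090508698926842 [ 512.09200584 -218.93938159] zmax 0.19294019733600595
699 ((512.4037475585938, -216.8826904296875), 12.179798126220703) 0.198702871429936 [ 511.98001098 -216.80862331] zmax 0.20245893264363674
261 ((521.3782958984375, -197.47830200195312), 14.623847007751465) 0.19089659776750256 [ 519.55913266 -196.35340017] zmax 0.19294019733600595
tooth phase -7.782598642727544 |z| 0.791155885873149 rel to gap at ref 0.16740135727245484
tooth phase -9.070325933975832 |z| 0.7861939049610778 rel to gap at ref -1.1203259339758262
```

```bash
python3 -m crank '[[[7,0.6,-0.2,0.1,0],[7,0.6,-0.2,0,0],[7,0,0,0,0],[5,0,0,0,0],[0,0,0,0,0]]]';python3 plan.py .5203 -.1618 .245 146.32 25
```

```text
clock: 7.58
tcp_pos: [0.5205, -0.1619, 0.2531]
eef_rot: [-2.55, 1.561, 0.005]
contact_force: [-0.5, -0.7, -4.4]
width: 0.0103
t 7.58 tcp [ 520.5 -161.9  253.1] jaw 146.37 tilt [ 0.0096  0.     -1.    ] F [-0.5 -0.7 -4.4] M [ 0.05 -0.01 -0.03] w 0.0103 j [-17.4  17.    7.5  79.9   0.2 -73.7]
0 [8.1 0.1 0.3] 0.05
```

```bash
python3 -m crank '[[[4,0,0.2,0,0],[4,0,0,0,0],[4,0,0,0,0],[2,0,0,0,0],[0,0,0,0,0]]]';python3 plan.py .5203 -.1618 .234 146.32 25
```

```text
clock: 8.0
tcp_pos: [0.5202, -0.1616, 0.2371]
eef_rot: [-2.519, 1.562, 0.035]
contact_force: [0.1, -1.2, -4.5]
width: 0.0103
t 8.0 tcp [ 520.2 -161.6  237.1] jaw 146.37 tilt [ 8.8e-03  3.0e-04 -1.0e+00] F [ 0.1 -1.2 -4.5] M [-0.02  0.02 -0.03] w 0.0103 j [-17.4  17.1   5.2  77.7   0.2 -73.7]
0 [ 3.1  0.1 -0.2] 0.05
```

Run:
```python
from h import *
for n in('wrist','scene'):
    st=robot.observe();p,d=robot.get_image(n);np.savez(f'pics/{n}5.npz',p=p,d=d,**st)
    q=p[120:310,200:360] if n=='wrist' else p[100:220,170:300]
    cv2.imwrite(f'pics/{n}5.png',cv2.resize(q[:,:,::-1],None,fx=3 if n=='wrist' else 4,fy=3 if n=='wrist' else 4,interpolation=2))
```

```text
(no output)
```

View pics/wrist5.png

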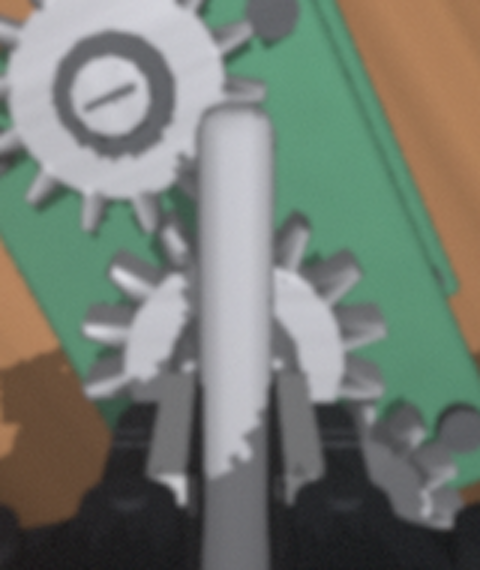

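View pics/scene5.png

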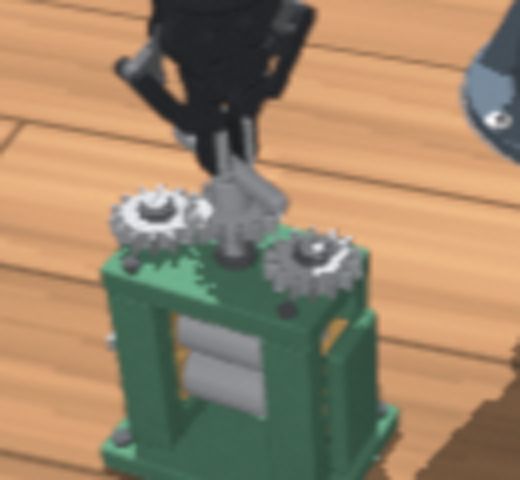

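Gear is on the post; its tooth at crop (172,237) points between the screw gear's teeth (148,210) and (187,168). Descend gently.

```bash
python3 -m crank '[[[2,0,-0.2,0,0],[2,0,0,0,0],[2,0,0,0,0],[1.5,0,0,0,0],[0,0,0,0,0]]]';python3 plan.py .5203 -.1618 .2152 146.32 25
```

```text
clock: 8.52
tcp_pos: [0.5209, -0.162, 0.2301]
eef_rot: [-2.581, 1.56, -0.027]
contact_force: [-0.0, -0.5, -4.7]
width: 0.0102
t 8.52 tcp [ 520.9 -162.   230.1] jaw 146.37 tilt [ 1.040e-02 -3.000e-04 -9.999e-01] F [-0.  -0.5 -4.7] M [ 0.02 -0.02  0.01] w 0.0102 j [-17.4  17.1   4.3  76.6   0.2 -73.7]
0 [14.9  0.3  0.7] 0.05
```

```bash
python3 -m crank '[[[1,0.2,0.4,0,0],[1,0,0,0,0],[1,0,0,0,0],[0,0,0,0,0],[0,0,0,0,0]]]';python3 plan.py .5203 -.1618 .2152 146.32 25
```

```text
clock: 8.93
tcp_pos: [0.5206, -0.1619, 0.2267]
eef_rot: [-2.581, 1.56, -0.026]
contact_force: [0.2, -0.2, -4.7]
width: 0.0097
t 8.93 tcp [ 520.6 -161.9  226.7] jaw 146.37 tilt [ 1.050e-02 -3.000e-04 -9.999e-01] F [ 0.2 -0.2 -4.7] M [-0.01  0.02 -0.05] w 0.0097 j [-17.4  17.1   3.8  76.1   0.2 -73.7]
0 [11.5  0.1  0.4] 0.05
```

Underside about 2 mm below the tooth tops, no contact: the teeth are entering.

```bash
python3 -m crank '[[[1,0,0.3,0,0],[1,0,0,0,0],[1,0,0,0,0],[1,0,0,0,0],[0,0,0,0,0]]]';python3 plan.py .5203 -.1618 .2152 146.32 25; python3 -m crank '[[[1,0,0,0,0],[1,0,0,0,0],[1,0,0,0,0],[0.5,0,0,0,0],[0,0,0,0,0]]]';python3 plan.py .5203 -.1618 .2152 146.32 25
```

```text
clock: 9.35
tcp_pos: [0.5204, -0.1617, 0.2224]
eef_rot: [-2.582, 1.56, -0.027]
contact_force: [0.5, 0.6, -5.1]
width: 0.0099
t 9.35 tcp [ 520.4 -161.7  222.4] jaw 146.37 tilt [ 1.080e-02 -3.000e-04 -9.999e-01] F [ 0.5  0.6 -5.1] M [ 0.    0.02 -0.04] w 0.0099 j [-17.4  17.1   3.1  75.5   0.2 -73.7]
0 [7.2 0.2 0.1] 0.05
clock: 9.77
tcp_pos: [0.5204, -0.1617, 0.2185]
eef_rot: [-2.58, 1.56, -0.025]
contact_force: [0.0, 0.0, -4.1]
width: 0.0097
t 9.77 tcp [ 520.4 -161.7  218.5] jaw 146.37 tilt [ 1.060e-02 -3.000e-04 -9.999e-01] F [ 0.   0.  -4.1] M [-0.03  0.01 -0.02] w 0.0097 j [-17.4  17.1   2.6  74.9   0.2 -73.7]
0 [3.3 0.2 0.1] 0.05
```

```bash
python3 -m crank '[[[0.7,0,0,0,0],[0.7,0,0,0,0],[0.7,0,0,0,0],[0.5,0,0,0,0],[0,0,0,0,0]]]';python3 plan.py .5203 -.1618 .2152 146.32 25; python3 -m crank '[[[0.5,0,0,0,0],[0.5,0,0,0,0],[0.5,0,0,0,0],[0.5,0,0,0,0],[0.5,0,0,0,0]]]';python3 plan.py .5203 -.1618 .2152 146.32 25
```

```text
clock: 10.18
tcp_pos: [0.5205, -0.1617, 0.2156]
eef_rot: [-2.579, 1.56, -0.025]
contact_force: [-0.2, -0.3, -4.0]
width: 0.0103
t 10.18 tcp [ 520.5 -161.7  215.6] jaw 146.37 tilt [ 1.070e-02 -3.000e-04 -9.999e-01] F [-0.2 -0.3 -4. ] M [-0.02  0.01  0.05] w 0.0103 j [-17.4  17.2   2.3  74.5   0.2 -73.7]
0 [0.4 0.2 0.1] 0.05
clock: 10.6
tcp_pos: [0.521, -0.162, 0.2151]
eef_rot: [-2.652, 1.557, -0.098]
contact_force: [-3.1, 1.1, 6.1]
width: 0.0102
t 10.6 tcp [ 521.  -162.   215.1] jaw 146.36 tilt [ 0.0136 -0.0013 -0.9999] F [-3.1  1.1  6.1] M [0.3  0.96 0.  ] w 0.0102 j [-17.4  17.1   2.1  74.2   0.2 -73.7]
0 [-0.1  0.2  0.7] 0.04
```

```bash
python3 -m crank '[[[0.5,0.2,0.3,0,0],[0.5,0.1,0.2,0,0],[0.6,0,0,0,0],[0.7,0,0,0,0],[0.7,0,0,0,0]]]';python3 plan.py .5203 -.1618 .2152 146.32 25; python3 -c "
from h import *
for n in('wrist','scene','side'):
    st=robot.observe();print(st['contact_force'].round(1),st['tcp_pos'].round(4));p,d=robot.get_image(n);np.savez(f'pics/{n}6.npz',p=p,d=d,**st)
    q={'wrist':p[120:310,200:360],'scene':p[100:220,170:300],'side':p[80:200,280:410]}[n]
    f=3 if n=='wrist' else 4
    cv2.imwrite(f'pics/{n}6.png',cv2.resize(q[:,:,::-1],None,fx=f,fy=f,interpolation=2))
print(robot.observe()['contact_force'])"
```

```text
clock: 11.02
tcp_pos: [0.5211, -0.162, 0.215]
eef_rot: [-2.687, 1.553, -0.132]
contact_force: [-4.5, 1.3, 11.0]
width: 0.0102
t 11.02 tcp [ 521.1 -162.   215. ] jaw 146.37 tilt [ 0.0179 -0.0024 -0.9998] F [-4.5  1.3 11. ] M [0.4 1.3 0. ] w 0.0102 j [-17.4  16.8   1.7  73.9   0.2 -73.7]
0 [-0.2  0.3  0.7] 0.05
[-4.5  1.3 11. ] [ 0.5211 -0.162   0.215 ]
[-3.8  1.2 10.6] [ 0.5211 -0.162   0.215 ]
[-4.   0.3  9.7] [ 0.521 -0.162  0.215]
[-3.85198287  1.66382046 10.12217637]
```

View pics/wrist6.png

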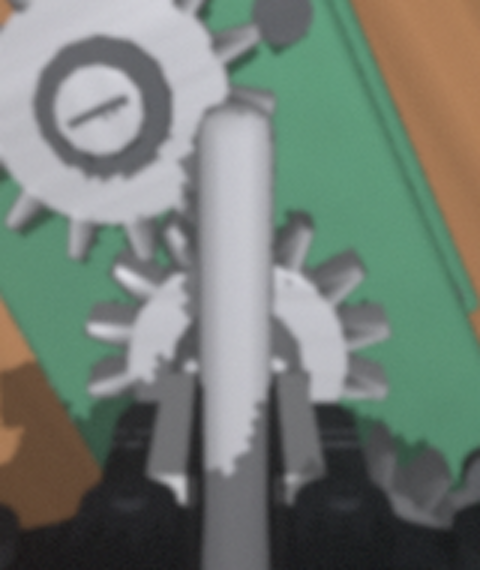

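View pics/scene6.png

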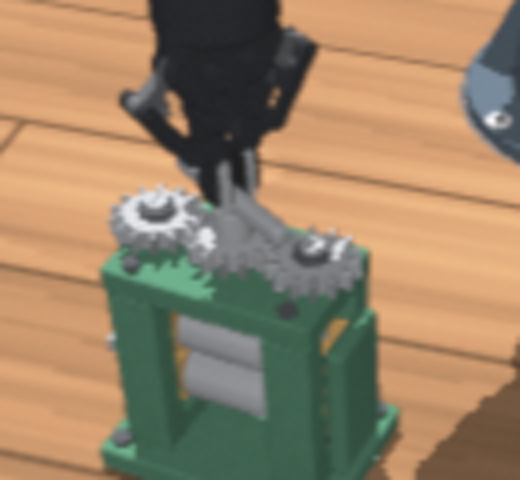

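View pics/side6.png

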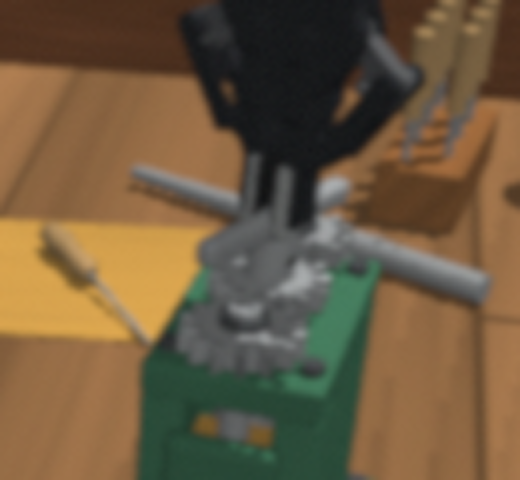

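```bash
python3 m5.py pics/wrist6.npz; python3 ph.py pics/wrist6.npz 512.5 -216.8 82.05;python3 m4.py pics/wrist6.npz|grep -v off
python3 - <<'E'
from h import *
f=np.load('pics/wrist6.npz');W=cloud('wrist',f['p'],f['d'],{k:f[k] for k in('eef_rot','tcp_pos')})*1000
w=W.reshape(-1,3)
# gear tooth-top heights around post by sector
q=w[:,:2]-[520.3,-161.3];r=np.hypot(*q.T);a=np.degrees(np.arctan2(q[:,1],q[:,0]))
for s in range(-180,180,30):
    m=(r>16)&(r<30)&(a>s)&(a<s+30)&(abs(w[:,2]-191)<4)
    if m.sum()>15:print(s,m.sum(),np.percentile(w[m,2],[50,90]).round(2))
q=w[:,:2]-[512.5,-216.8];m=(np.hypot(*q.T)<30)&(abs(w[:,2]-191)<4);print('screw',np.percentile(w[m,2],[50,90]))
E
```

```text
table 130053 [5.0000e-04 5.0000e-04 1.0736e+00]
screw1 351 [6.900000e-03 2.600000e-03 1.907391e+02]
screw2 4303 [-2.000000e-04  6.000000e-04  1.908777e+02]
frame 8730 [1.000000e-03 9.000000e-04 1.709116e+02]
held 4441 [ 2.900000e-03 -1.700000e-03  1.908469e+02]
handle 1950 [-3.340000e-02  2.640000e-02  2.265564e+02]
[ 0.01786415 -0.00237009 -0.99983761]
tooth phase -9.169854289662023 |z| 0.6590109867226782 rel to gap at ref -1.2198542896620206
handle x med -11.590699422805304 front y pct [52.79765416 53.84906673 54.19910069 54.43519485] z [-7.443389    0.37682153  7.27272473]
dir deg 0.26602197
gear 5529 24.192514152833766 plane [-1.25160466e-02 -3.28131397e-03  2.46141735e+01]
((-6.9631781578063965, -15.804240226745605), 70.53247833251953) y max 58.900045117727736 z -43.338388608016764 48.11589320544232
-180 332 [190.7  191.57]
-150 112 [190.75 191.7 ]
-120 165 [190.84 191.6 ]
-90 330 [190.8  191.72]
-60 287 [190.88 191.6 ]
-30 224 [190.81 191.63]
120 254 [190.62 191.44]
150 278 [190.61 191.49]
screw [190.87018595 191.76866851]
```

```bash
python3 -c "
from h import *
for i in range(8):
    robot.get_image('side');st=robot.observe();print(st['clock'],st['contact_force'].round(1),st['tcp_pos'].round(4),st['moment'].round(2))"
```

```text
11.2167 [-4.4  1.5 10.9] [ 0.521 -0.162  0.215] [0.38 1.17 0.07]
11.2667 [-4.5  1.2 11. ] [ 0.521 -0.162  0.215] [0.32 1.18 0.03]
11.3167 [-4.2  1.1  9.4] [ 0.521 -0.162  0.215] [ 0.32  1.14 -0.01]
11.3667 [-4.   1.2  9.8] [ 0.521 -0.162  0.215] [0.35 1.26 0.03]
11.4167 [-4.4  1.4 10.2] [ 0.5211 -0.162   0.215 ] [ 0.34  1.2  -0.02]
11.4667 [-4.7  0.5 10.1] [ 0.521 -0.162  0.215] [0.31 1.19 0.  ]
11.5167 [-4.2  1.2  9.9] [ 0.521 -0.162  0.215] [0.33 1.17 0.02]
11.5667 [-4.6  1.2  9.9] [ 0.5211 -0.162   0.215 ] [0.41 1.18 0.03]
```

```bash
python3 -m crank '[[[0.7,0.2,0.3,0,0],[0.8,0.1,0.1,0,0],[0.8,0,0,0,0],[0.8,0,0,0,0],[0.8,0,0,0,0]]]'; python3 -c "
from h import *
for i in range(4):
    st=robot.observe();p,d=robot.get_image('wrist');np.savez('pics/wrist7.npz',p=p,d=d,**st);st=robot.observe();print(st['clock'],st['contact_force'].round(1),st['tcp_pos'].round(4),st['moment'].round(2),st['width'])"
python3 m5.py pics/wrist7.npz; python3 ph.py pics/wrist7.npz 512.5 -216.8 82.05
```

```text
clock: 11.98
tcp_pos: [0.521, -0.1619, 0.215]
eef_rot: [-2.705, 1.548, -0.151]
contact_force: [-5.3, 1.1, 11.8]
width: 0.0098
12.0333 [-4.3  0.7 11.2] [ 0.521  -0.1619  0.215 ] [0.44 1.41 0.01] 0.010158806885323925
12.0833 [-5.4  1.9 12.2] [ 0.521 -0.162  0.215] [0.43 1.34 0.04] 0.010230710997943437
12.1333 [-5.2  2.1 11.7] [ 0.521 -0.162  0.215] [0.42 1.41 0.03] 0.009533499061394201
12.1833 [-4.7  1.7 12. ] [ 0.521 -0.162  0.215] [0.43 1.4  0.02] 0.009665625248368736
table 130139 [6.0000e-04 5.0000e-04 1.0909e+00]
screw1 360 [ 1.140000e-02 -5.400000e-03  1.908321e+02]
screw2 4370 [4.000000e-04 1.000000e-03 1.908864e+02]
frame 8631 [1.300000e-03 1.800000e-03 1.709056e+02]
held 4487 [ 4.700000e-03 -1.200000e-03  1.908699e+02]
handle 1933 [-2.130000e-02  2.250000e-02  2.265708e+02]
[ 0.02265818 -0.00343497 -0.99973737]
tooth phase -9.150087264897119 |z| 0.6583945773614963 rel to gap at ref -1.200087264897119
```

Steady push of about 12 N, gear level with the screw gears, screw phase unchanged. Handing in.

```bash
python3 -c "
from rig import robot
print(robot.sign_off())"
```

```text
the job is handed in; nothing more can be done
None
```

The steel centre gear is fully home on the post and meshed with both screw gears. I handed the job in at about 12.2 s with the gripper still on the handle and pressing down.

**How it was done:** I gripped the bar over the hub, carried the gear across and lowered it onto the post, turning it about 3° to line up the teeth. It met no contact until it reached the seat.

**Last checks:**
- **Height:** the TCP is at z = 0.215 m, against about 0.215 m expected when home. The gear's top is level with the screw gears to within about 0.1 mm.
- **Push:** steady at about 12 N down.
- **Far screw gear:** its tooth phase read −1.1° before and −1.2° after, so it had not turned within measurement.
- **Other bench items:** the crank, scriber, bangle and yellow look-alike looked undisturbed in pictures taken earlier in the job. I took no full bench view after the gear was seated.

**Less certain:**
- **Near screw gear:** the gripper hid it at the end, so I could not re-measure its phase. The absence of contact forces during the descent is the only evidence that it did not turn.
- **Lean:** pressing tilts the tool by about 1.3° and leaves about 5 N sideways load and 1.4 N m moment. The gear itself sat flat to within about 0.3°.

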